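# Lock the spoon rest onto its two screws

### The arm

A 6-joint arm with a two-finger parallel gripper is mounted at the origin on the work surface. World frame = base frame: x ahead of the robot, y to its left, z up, the work surface at z = 0. Lengths are in mm, angles in rad, forces in N, time in s.
With the tool pointing down it reaches from about 350 to 975 mm from the base axis. Payload 7.1 kg.
Tool frame: the origin (TCP) lies midway between the tips of the shut fingers; the grasp point (between the pads) lies 19 mm behind it (ctrl.grip_point_offset is the distance from the TCP to the grasp point, in mm); z points along the fingers, y is the line along which they close (so a half turn about z gives the same grasp; the last joint's range is limited). The gripper opens to 88 mm and grips with 3 to 60 N. Pads are 20 mm wide; open, the fingers measure 115 mm over their backs; the gripper's body (75 mm by 178 mm) begins 61 mm behind the grasp point.
Start: joints at [-1.173, 0.423, 1.63, -0, 1.089, -0.019], TCP at [253.038, -571.469, 222.675] pointing down, gripper open.
Joint ranges: [-3, 3], [-0.9, 2.11], [0.09, 2.58], [-1.31, 4.45], [0.11, 2.69], [-2.54, 2.54]. Speed limits (rad/s): [2.39, 2.39, 3.01, 3.14, 3.14, 3.14].

### API

Orientations are given as a rotation vector (axis times angle).
In Python, from workcell import get_obs, optics, close_job, spotter, ctrl gives the robot as it stands. The module is installed in compiled form; this text tells all that it offers.
- The arm moves only by the tool move_arm, never from a script. Its argument "rows" is a list of rows, each a list of 5 numbers: the shift along the tool's x, y, z in cm, then the turn about the tool's z in degrees, then the opening in per cent of the stroke, from 0 (shut) to 100 (fully open). A call has 1 to 10 rows; each row shifts and turns the commanded pose from where the row before left it, along the tool's axes as they then stand; what a row does not reach is not made up. A row lasts 1/8 s, in which the tool goes at most 62.5 mm and 10.7 degrees, less where a joint would pass 70% of its speed; a pose out of reach is approached as far as the arm can. A call with a gripper value outside its range is refused whole. The fingers move at their own pace and stop on an object; the grip force is fixed at half the most. Time passes only in rows, so rows that do not move let the fingers close. It gives the time, the measured TCP pose, the force, the opening and the grip force at its end, in the units of the state.
- get_obs(): the state, without advancing time (a new reading comes with each control period).
- optics.get_image(name): name is "scene" or "top" or "wrist"; returns the picture (420x560x3 uint8, blue, green, red); there is no depth.
- optics.calibration(name): a dict with "camera_matrix" (3x3 intrinsics, pixels), "distortion" ([k1, k2, p1, p2, k3] as OpenCV has them; the pictures are not rectified), "xyz" and "orientation" of the camera in the world. Camera axes: x right, y down, z forward; pixel columns grow to the right and rows downward; lengths in mm; the calibration is good to about 2 mm. A picture is of the moment at which its call begins: read the wrist's pose just before it. calibration takes no time and is no camera call; for the wrist camera it gives the pose at the moment of the call.
- close_job(): hands the job in; it is judged then, once.
Trained networks look in the newest picture that a camera, given by its name, has taken for a name from the list of things; names that differ only in an ending like _2 or _b are one class to them, and where a whole thing is asked for, a point or a joint stands for the part that bears it (a point fixed in the world has none). Each returns a list of dicts, best first, with "conf" (0 to 1); they miss things now and then, are a little off and sometimes report something else, mostly with a low value. They report only what shows in the picture. A call takes as long as a camera call. They do not tell look-alikes from the thing itself.
- spotter.find_in(camera, label): "point" ([column, row] in pixels, amid what is visible of it).
- spotter.regions_of(camera, label): "region" (420x560 bool, what is visible of it) and "point" ([column, row] in pixels, amid what is visible of it).
The state is a dict: "t": time; "qpos": joint angles; "qvel": joint speeds; "joint_torque": joint torques, N m; "ee_pos": TCP position; "orientation": TCP orientation; "ft_force": force on the tool from outside, world axes, zero at the start; "moment": the same for the moment, N m; "width": finger opening in mm; "grasp_force": force on a finger pad.
Only numpy, scipy, OpenCV 4.12 (cv2) and the standard library are available. Lean on these libraries where they do the work, as an engineer would, in place of code of your own. Each camera call takes 0.05 s, during which the arm holds its last target. There are 200 camera calls.

### The job

Fix the spoon rest to the dark mounting board: lower its keyhole plate flat over both screw heads, turned so that the round ends of the keyholes point away from the red spring tongue, then slide it away from the tongue until the tongue springs up behind it and it is locked, and let go. Work gently by feel, never driving it against the board or screws with more than about 60 N, and leave the pitcher, the bowl and the serving spoon where they stand.

Things in the scene. Friction and masses are not known exactly. Their poses are not given: they have to be found in the camera images.
- rest: Loose spoon rest, about 0.2 kg. Origin: centre of its underside, z up. Steel plate 136 (x) x 50 (y) x 4 (z) mm. On its centre line two keyholes: round entries 16 mm wide centred at x = -36 and +54 mm, from each a 9 mm wide slot runs towards -x, so that a screw can travel 18 mm from the entry's centre to the slot's end.
- rest_grip (a point): On the rest, 44 mm above its origin, in the orange upright at the plate's middle: 36 (x) x 14 (y) mm, flat sides from 4 to 54 mm above the underside, with an 8 mm long horn at each x end up to 64 mm. Grip it from above across its 14 mm.
- rest_front (a point): Middle of the plate's +x edge at the underside, 68 mm from the origin: the end that leads when sliding.
- board: Fixed dark wooden board 220 (x) x 90 (y) x 20 (z) mm. Origin: centre of its underside, z up. Along its x centre line lies a metal strip with two upright screws 90 mm apart (shank 6 mm, head 13 mm wide and 4 mm thick). The strip was nailed on by eye: the screws' midpoint lies anywhere from -16 to +16 mm along board x from the origin, unmeasured; see or feel for it. It never moves.
- board_top (a point): 23 mm above the board's origin, level with the strip's top. The plate's underside is here when fully down, 11 mm higher when resting on the heads. The heads pass the entries (1.5 mm spare each way, turned within 0.03 rad, the rest's x along the board's x) with the rest's origin 9 mm to the -x side of the screws' midpoint; the firm stop is 9 mm to its +x side.
- tongue (a joint): Red spring tongue, 12 (x) x 16 (y) mm, standing 5 mm above the strip, 61 to 73 mm to the -x side of the screws' midpoint. 0 = up, 0.005 m = flush; spring 1.2 to 3.2 N. The plate presses it down when lowered over the heads; it springs up behind the plate's -x edge in the last 2 mm of the 18 mm slide, towards board +x.
- pitcher: Orange plastic pitcher, empty, upright, 110 mm wide with handle at +x, 190 mm tall; origin at the centre of its underside. Bystander.
- bowl: White ceramic soup bowl, 150 mm wide, 60 mm tall; origin at the centre of its underside. Bystander.
- spoon: Steel serving spoon lying along its x, 240 mm long; origin under its middle. Bystander.
Not all that is in view belongs to the job. Of the things that look like the rest, the middle-sized one is meant.

How it is judged:
By the outcome, as a careful person would: the job done as asked, in the order asked, and still so for the second after the job is handed in, with the robot touching nothing.
It also fails if it takes over 72 s, if anything falls off the work surface, if the arm or the gripper's body presses on something with over 40 N, if the wrist force passes 120 N, or if a joint passes its speed limit or range.

## Working session

There is one attempt and no reset: what is moved stays moved. The work goes in short steps, Python scripts to look and compute and a tool call to move; the robot and the scene stay as the last step left them, time stands still between calls to the robot, and variables do not carry over. Pictures are saved under pics/ and viewed, at most 10 in all, crops included, and the job is handed in when it is done.

Besides the shell and the picture viewer there is one more tool, called after "Request:" as name(argument=value, ...) on one line, values as JSON. move_arm: Moves the arm, as the interface text tells. Its arguments: {"type":"object","properties":{"rows":{"type":"array","items":{"type":"array","items":{"type":"number"}}}},"required":["rows"]}

```bash
mkdir -p pics
cat > h.py <<'E'
import numpy as np, cv2
from scipy.spatial.transform import Rotation as R
from workcell import get_obs, optics, close_job, spotter, ctrl
def cam(n):
    c=optics.calibration(n); o=np.array(c["orientation"],float)
    Rm=o if o.shape==(3,3) else R.from_rotvec(o).as_matrix()
    return np.array(c["camera_matrix"],float),np.array(c["distortion"],float),np.array(c["xyz"],float),Rm
def p2w(n,px,z,c=None):
    K,D,t,Rm=c or cam(n)
    u=cv2.undistortPoints(np.array(px,float).reshape(-1,1,2),K,D).reshape(-1,2)
    d=np.c_[u,np.ones(len(u))]@Rm.T
    return t+d*((z-t[2])/d[:,2])[:,None]
def w2p(n,P,c=None):
    K,D,t,Rm=c or cam(n)
    return cv2.projectPoints(np.array(P,float).reshape(-1,3),R.from_matrix(Rm.T).as_rotvec(),-Rm.T@t,K,D)[0].reshape(-1,2)
E
python3 - <<'E'
from h import *
a=optics.get_image("top");b=optics.get_image("scene")
cv2.imwrite("pics/a.png",cv2.resize(a,(800,600)))
cv2.imwrite("pics/b.png",cv2.resize(b,(800,600)))
for n in("top","scene"):
    print(n,cam(n)[2],cam(n)[3][:,2])
    for l in("rest","board","tongue","pitcher","bowl","spoon"):
        print(l,[(np.round(d["point"]),round(d["conf"],2),np.round(p2w(n,d["point"],20)[0])) for d in spotter.find_in(n,l)])
E
```

```text
top [ 508.91335719    6.04928215 1041.53622386] [ 0.109619   -0.0112485  -0.99391003]
rest [(array([389., 179.]), 0.97, array([ 688., -299.,   20.])), (array([344., 238.]), 0.87, array([ 540., -176.,   20.])), (array([396., 257.]), 0.63, array([ 490., -307.,   20.]))]
board [(array([185., 242.]), 0.98, array([539., 221.,  20.]))]
tongue [(array([348., 241.]), 0.71, array([ 534., -185.,   20.]))]
pitcher [(array([122., 154.]), 0.77, array([770., 384.,  20.]))]
bowl [(array([247., 142.]), 0.73, array([792.,  62.,  20.]))]
spoon [(array([271., 244.]), 0.93, array([531.,   7.,  20.])), (array([183., 242.]), 0.38, array([540., 226.,  20.])), (array([346., 239.]), 0.33, array([ 537., -182.,   20.])), (array([122., 152.]), 0.16, array([774., 384.,  20.]))]
scene [1060.72811577  614.34543941 1069.27030813] [-0.3440847  -0.46799847 -0.81399211]
rest [(array([257., 148.]), 0.86, array([ 539., -188.,   20.])), (array([249., 116.]), 0.73, array([ 487., -302.,   20.])), (array([186., 152.]), 0.57, array([ 703., -296.,   20.]))]
board [(array([303., 198.]), 0.73, array([549.,  24.,  20.])), (array([359., 250.]), 0.64, array([539., 225.,  20.]))]
tongue []
pitcher [(array([358., 251.]), 0.61, array([543., 226.,  20.]))]
bowl [(array([235., 250.]), 0.79, array([772.,  46.,  20.]))]
spoon [(array([307., 192.]), 0.57, array([528.,  15.,  20.]))]
```

View pics/a.png

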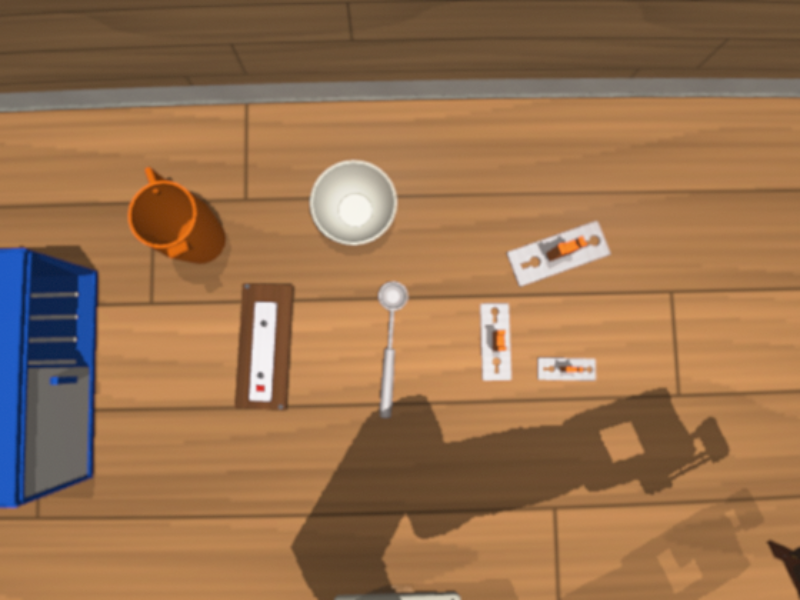

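View pics/b.png

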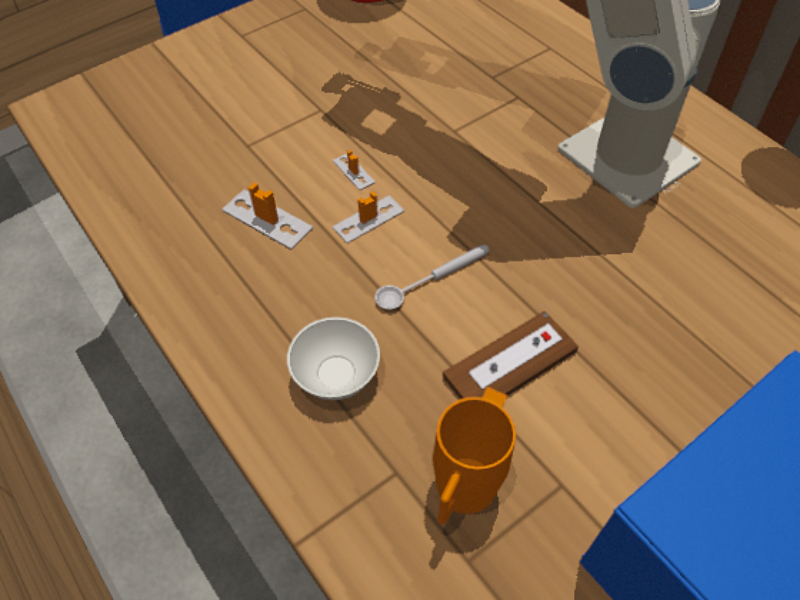

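The top view (800x600 scale) shows three look-alikes of the rest: large at (558,253), middle at (496,342) and small at (567,369). The middle one is about 77 px long, against 125 px for the 220 mm board, which comes to about 136 mm, so I choose that one. The board is at (265,346) with its tongue at (260,388), so board +x points up in the image, towards world +x. I'll check the choice in a close crop.

Run:
```python
from h import *
a=optics.get_image("top")
cr=cv2.resize(a[200:280,310:390],(560,560),interpolation=cv2.INTER_CUBIC)
br=cv2.resize(a[190:300,150:220],(356,560),interpolation=cv2.INTER_CUBIC)
# gripper-plane crop and board crop side by side
cv2.imwrite("pics/c.png",cv2.resize(np.hstack([cr,br]),(800,489)))
K=cam("top")
for l,z in(("rest",4),("board",20)):
    for d in spotter.regions_of("top",l):
        m=d["region"].astype(np.uint8)
        q=cv2.minAreaRect(np.argwhere(m)[:,::-1].astype(np.float32))
        w=p2w("top",cv2.boxPoints(q),z); print(l,d["conf"],np.round(d["point"]),np.round(w[:,:2],1).tolist(),np.round(w.mean(0)))
o=get_obs();Rt=R.from_rotvec(o["orientation"]).as_matrix();print(o["ee_pos"],np.round(Rt,3).tolist(),o["t"])
c=cam("wrist");print(Rt.T@(c[2]-o["ee_pos"]),np.round(Rt.T@c[3],3).tolist(),c[0].tolist())
```

```text
rest 0.92 [401. 256.] [[508.6, -260.5], [505.7, -366.3], [465.2, -363.9], [468.2, -258.5]] [ 487. -312.    4.]
rest 0.89 [343. 242.] [[608.3, -162.0], [607.0, -216.1], [467.0, -209.9], [468.5, -156.5]] [ 538. -186.    4.]
rest 0.66 [248. 141.] [[801.1, 168.9], [910.1, 60.1], [797.6, -44.0], [691.3, 64.8]] [800.  62.   4.]
rest 0.59 [393. 175.] [[700.3, -213.1], [757.4, -384.1], [692.5, -402.7], [636.6, -232.6]] [ 697. -308.    4.]
board 0.92 [188. 240.] [[432.1, 277.5], [657.2, 262.9], [648.2, 165.1], [423.8, 181.8]] [540. 222.  20.]
[ 253.02346031 -571.4653453   222.69447141] [[0.914, 0.405, 0.0], [0.405, -0.914, -0.0], [0.0, 0.0, -1.0]] 0.85
[ 7.57221815e+01 -6.58945699e-03 -1.61672641e+02] [[0.0, -0.962, -0.273], [1.0, 0.0, 0.001], [-0.001, -0.273, 0.962]] [[289.48210880438904, 0.0, 274.49590980293425], [0.0, 289.48210880438904, 206.04092719686864], [0.0, 0.0, 1.0]]
```

View pics/c.png

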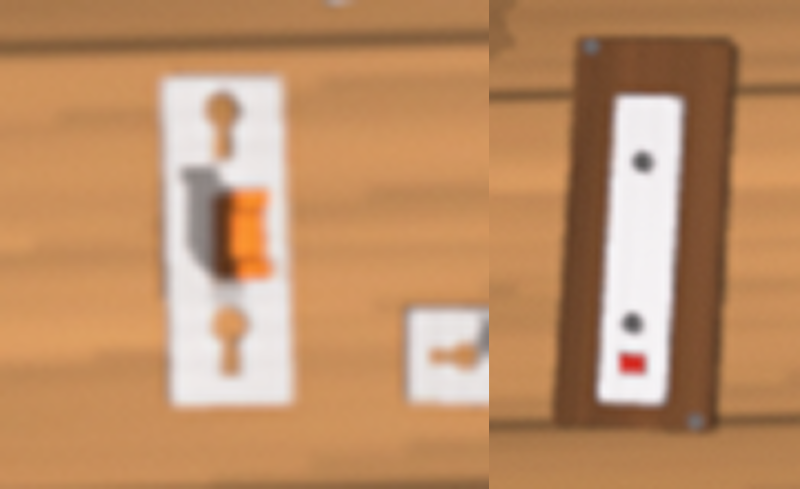

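The crop shows the middle rest upright, with its round keyhole ends at the top, towards world +x. That already matches the board, whose tongue is at the bottom. The rest is near (538,-186), and I'm going above it.

Request:
move_arm(rows=[[5.2,-2.95,0,0,100],[5.2,-2.95,0,0,100],[5.2,-2.95,0,0,100],[5.2,-2.95,0,0,100],[5.2,-2.95,0,0,100],[5.2,-2.95,0,0,100],[5.2,-2.95,0,0,100],[5.2,-2.95,0,0,100],[0,0,0,10.5,100],[0,0,0,10.5,100]])

```text
t: 2.1
ee_pos: [538.4, -186.1, 222.7]
orientation: [3.141, 0.073, -0.0]
ft_force: [-0.3, 0.3, 0.9]
width: 87.9
grasp_force: 0.0
```

Run:
```python
from h import *
o=get_obs();c=cam("wrist");a=optics.get_image("wrist")
cv2.imwrite("pics/d.png",cv2.resize(a,(800,600)))
Rt=R.from_rotvec(o["orientation"]).as_matrix();print(o["ee_pos"],np.arctan2(Rt[1,0],Rt[0,0]),o["t"],o["ft_force"])
for d in spotter.regions_of("wrist","rest"):
    m=d["region"].astype(np.uint8);cs=max(cv2.findContours(m,0,1)[0],key=cv2.contourArea)
    w=p2w("wrist",cs.reshape(-1,2),4,c)[:,:2].astype(np.float32)
    q=cv2.minAreaRect(w);print(d["conf"],np.round(d["point"]),q,cv2.boxPoints(q).tolist())
```

```text
[ 538.42271581 -186.1445817   222.65646124] 0.0464411031478087 2.1 [-0.27439021  0.31854921  0.93576032]
0.89 [273. 182.] ((540.265625, -187.40635681152344), (137.09890747070312, 51.70847702026367), 0.6068355441093445) [[471.44622802734375, -162.2795867919922], [471.99383544921875, -213.9851531982422], [609.0850219726562, -212.5331268310547], [608.5374145507812, -160.8275604248047]]
0.79 [363. 224.] ((488.2083435058594, -312.191162109375), (103.07410430908203, 39.01551818847656), 87.68181610107422) [[466.6319274902344, -362.89697265625], [505.6155090332031, -364.47509765625], [509.7847595214844, -261.4853515625], [470.8011779785156, -259.9072265625]]
0.59 [385.  56.] ((698.4745483398438, -310.03607177734375), (67.46073913574219, 178.7931671142578), 17.97605323791504) [[638.8011474609375, -235.41317749023438], [693.980224609375, -405.4786682128906], [758.14794921875, -384.6589660644531], [702.9688720703125, -214.59347534179688]]
```

View pics/d.png

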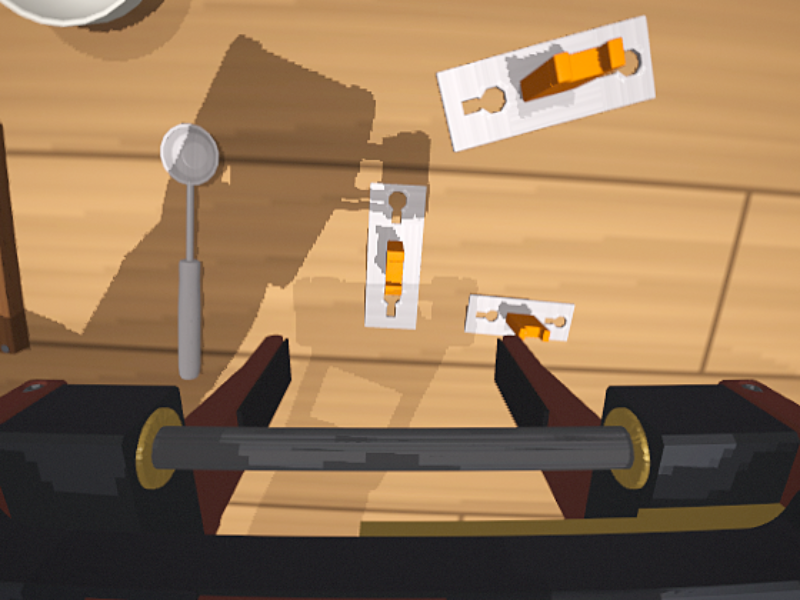

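The wrist view shows the middle rest at (395,256), clear of the small one at (520,318). It is at (540.3,-187.4) with a heading of about 0.01 rad. I'll descend and grip.

Request:
move_arm(rows=[[0.2,0.15,0,2,100],[0,0,4,0,70],[0,0,4,0,60],[0,0,4,0,60],[0,0,4,0,60],[0,0,3.0,0,60],[0,0,0.77,0,60],[0,0,0,0,0],[0,0,0,0,0],[0,0,0,0,0]])

```text
t: 3.45
ee_pos: [540.8, -189.0, 26.2]
orientation: [3.141, 0.024, 0.003]
ft_force: [1.0, 0.2, 0.2]
width: 26.3
grasp_force: 0.0
```

Request:
move_arm(rows=[[0,0,0,0,0],[0,0,0,0,0],[0,0,-0.5,0,0],[0,0,-3,0,0],[0,0,-5,0,0],[0,0,-5,0,0],[0,0,-1.5,0,0]])

```text
t: 4.32
ee_pos: [541.3, -189.2, 177.8]
orientation: [3.14, 0.024, 0.007]
ft_force: [-0.3, 0.8, -2.9]
width: 13.9
grasp_force: 30.0
```

The rest is held: width 13.9 mm and the weight is felt. I'll carry it to the near side of the board so the camera can see the screws ahead of the plate.

Request:
move_arm(rows=[[-1.56,-5.16,0,0,0],[-1.56,-5.16,0,0,0],[-1.56,-5.16,0,0,0],[-1.56,-5.16,0,0,0],[-1.56,-5.16,0,0,0],[-1.56,-5.16,0,0,0],[-1.56,-5.16,0,0,0],[-1.56,-5.16,0,0,0],[0,0,0,5,0],[0,0,0,0,0]])

```text
t: 5.58
ee_pos: [407.7, 222.3, 173.8]
orientation: [3.138, -0.109, -0.003]
ft_force: [0.1, -0.3, -2.8]
width: 14.2
grasp_force: 30.0
```

Run:
```python
from h import *
o=get_obs();c=cam("wrist");a=optics.get_image("wrist")
cv2.imwrite("pics/e_raw.png",a);cv2.imwrite("pics/e.png",cv2.resize(a,(800,600)))
np.savez("e.npz",ee=o["ee_pos"],ori=o["orientation"],K=c[0],D=c[1],t=c[2],R=c[3])
Rt=R.from_rotvec(o["orientation"]).as_matrix();print(o["ee_pos"],np.arctan2(Rt[1,0],Rt[0,0]),o["t"],o["ft_force"])
for l,z in(("board",20),("rest",o["ee_pos"][2]-21),("tongue",28)):
  for d in spotter.regions_of("wrist",l):
    m=d["region"].astype(np.uint8);cs=max(cv2.findContours(m,0,1)[0],key=cv2.contourArea)
    w=p2w("wrist",cs.reshape(-1,2),z,c)[:,:2].astype(np.float32)
    q=cv2.minAreaRect(w);print(l,d["conf"],np.round(d["point"]),np.round(cv2.boxPoints(q),1).tolist(),q[2])
```

```text
[407.69127263 222.27503893 173.77695207] -0.06961404514407411 5.575 [ 0.14984942 -0.29525459 -2.77776985]
board 0.78 [267.  76.] [[428.6000061035156, 185.1999969482422], [596.2000122070312, 173.39999389648438], [602.5999755859375, 264.3999938964844], [435.1000061035156, 276.20001220703125]] 85.97417449951172
rest 0.97 [274. 204.] [[358.6000061035156, 201.1999969482422], [474.6000061035156, 191.89999389648438], [478.70001220703125, 242.89999389648438], [362.70001220703125, 252.1999969482422]] 85.42854309082031
tongue 0.4 [262. 133.] [[469.20001220703125, 220.5], [475.20001220703125, 220.10000610351562], [476.3999938964844, 236.60000610351562], [470.29998779296875, 237.0]] 85.98811340332031
```

View pics/e.png

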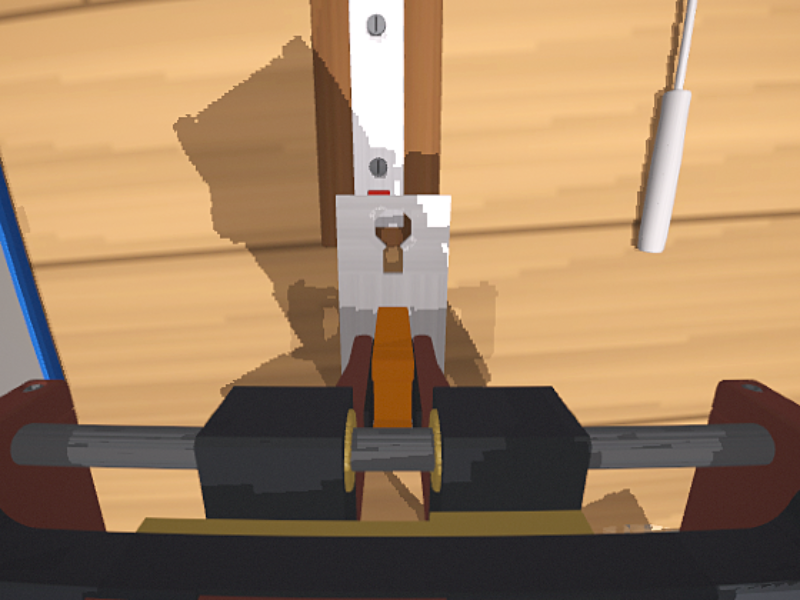

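The view shows the screws at (376,25) and (378,167), the tongue at (378,192), the plate's front edge at row 195 (columns 337 to 450) and the front entry at about (393,229).

Run:
```python
from h import *
f=np.load("e.npz");c=(f["K"],f["D"],f["t"],f["R"]);ee=f["ee"];Rt=R.from_rotvec(f["ori"]).as_matrix()
g=cv2.imread("pics/e_raw.png")
hs=[]
# dark head centroid inside the white strip
for (u,v) in((263,17),(264.5,117)):
    r=g[int(v)-10:int(v)+11,int(u)-10:int(u)+11].max(2)<165
    y,x=np.nonzero(r);hs.append((x.mean()+int(u)-10,y.mean()+int(v)-10));print(hs[-1],r.sum(),np.ptp(x),np.ptp(y))
S=p2w("",hs,34,c);print("screws",S,np.linalg.norm(S[1]-S[0]))
T=lambda P:(P-ee)@Rt
d=S[0]-S[1];print("heading",np.arctan2(d[1],d[0]));print("screws tool",T(S))
zt=ee[2]-25+4-.8
F=p2w("",[(337*.7,195*.7),(450*.7,195*.7)],zt,c);print("front corners tool",T(F),T(F).mean(0))
E_=p2w("",[(393*.7,229*.7),(376*.7,229*.7),(411*.7,229*.7)],zt,c);print("entry tool",T(E_))
# strip edges along the heading
```

```text
(np.float64(262.62280701754383), np.float64(17.236842105263158)) 114 12 14
(np.float64(264.5921052631579), np.float64(116.98684210526315)) 152 12 14
screws [[579.78869214 221.30629172  34.        ]
 [490.4512737  226.37576108  34.        ]] 89.48113686414564
heading -0.05668440701894057
screws tool [[172.02356924 -11.190439   139.42281845]
 [ 82.55008614 -10.03374932 139.60099276]]
front corners tool [[ 68.23517016 -24.12724749  21.63315239]
 [ 68.2571737   24.76251959  21.69836876]] [68.24617193  0.31763605 21.66576058]
entry tool [[53.5483294   0.10694659 21.69449447]
 [53.5487937  -7.39807507 21.68447558]
 [53.55225219  8.05538044 21.70509658]]
```

Run:
```python
import cv2
g=cv2.imread("pics/e_raw.png");cv2.imwrite("pics/f.png",cv2.resize(g[0:200,215:335],(360*1,600),interpolation=cv2.INTER_NEAREST))
```

```text
(no output)
```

View pics/f.png

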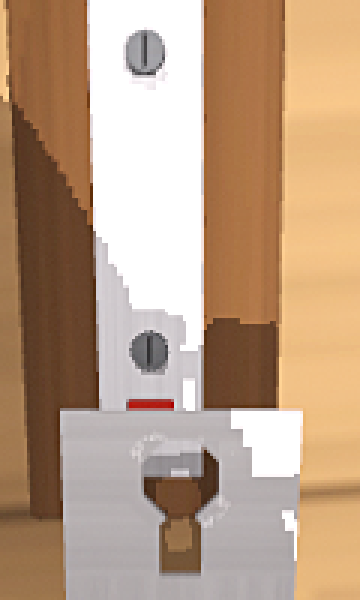

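The rest's origin sits at the TCP to within 0.5 mm. The screws' midpoint is at about (535.1, 223.8) with a heading of about -0.06, so the entry target for the TCP is (526.1, 224.4). I'll hover about 8 mm above the heads and look through the entry.

Request:
move_arm(rows=[[3,-0.24,0,-0.4,0],[3,-0.24,0,0,0],[3,-0.24,0,0,0],[2.82,-0.22,0,0,0],[0,0,4,0,0],[0,0,4,0,0],[0,0,2.0,0,0],[0,0,0.7,0,0],[0,0,0,0,0],[0,0,0,0,0]])

```text
t: 7.02
ee_pos: [528.2, 223.8, 69.0]
orientation: [-3.139, 0.102, -0.003]
ft_force: [0.4, -0.2, -1.6]
width: 13.9
grasp_force: 30.0
```

Run:
```python
from h import *
o=get_obs();c=cam("wrist");a=optics.get_image("wrist")
np.savez("g.npz",ee=o["ee_pos"],ori=o["orientation"],K=c[0],D=c[1],t=c[2],R=c[3])
cv2.imwrite("pics/g_raw.png",a)
Rt=R.from_rotvec(o["orientation"]).as_matrix();ee=o["ee_pos"];print(ee,np.arctan2(Rt[1,0],Rt[0,0]),o["t"],o["ft_force"])
P=[(54,0,21),(54,0,25),(54,0,ee[2]-34)]
px=w2p("",[ee+Rt@np.array(p) for p in P],c);print("entry top, entry under, ideal head",px)
u,v=px[0].astype(int);cv2.imwrite("pics/g.png",cv2.resize(a[v-50:v+50,u-60:u+60],(720,600),interpolation=cv2.INTER_NEAREST));print("crop origin",u-60,v-50)
```

```text
[528.23476574 223.79328945  69.01431164] -0.06503528713546183 7.025 [ 0.44375264 -0.20479364 -1.61855979]
entry top, entry under, ideal head [[274.9380904  159.74436727]
 [274.92161061 159.00531073]
 [274.88320687 157.28318792]]
crop origin 214 109
```

View pics/g.png

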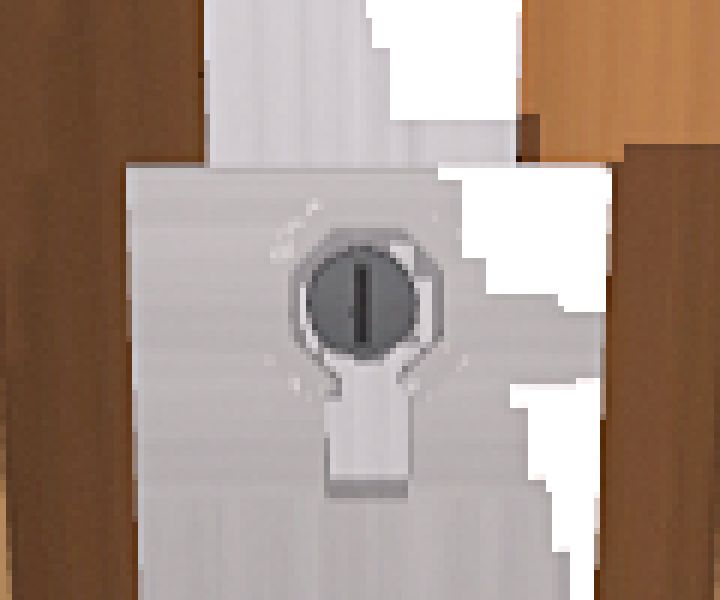

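Through the front entry (crop centre about (366,304)) the head shows at (362,302). After parallax, the rest should move about 1.2 mm in -x and 0.5 mm to the left. I'll correct that and lower gently.

Request:
move_arm(rows=[[-0.12,-0.05,0,0,0],[0,0,0.3,0,0],[0,0,0.3,0,0],[0,0,0.2,0,0],[0,0,0.2,0,0],[0,0,0.1,0,0],[0,0,0.1,0,0],[0,0,0,0,0]])

```text
t: 8.07
ee_pos: [526.2, 224.2, 55.9]
orientation: [3.14, -0.102, -0.0]
ft_force: [-0.3, 0.1, -2.2]
width: 13.7
grasp_force: 30.0
```

Request:
move_arm(rows=[[0,0,0.1,0,0],[0,0,0.1,0,0],[0,0,0.1,0,0],[0,0,0.1,0,0],[0,0,0.1,0,0],[0,0,0.1,0,0],[0,0,0,0,0]])

```text
t: 8.95
ee_pos: [526.3, 224.3, 50.0]
orientation: [-3.14, 0.102, -0.0]
ft_force: [-0.2, -0.3, -0.8]
width: 13.6
grasp_force: 30.0
```

Request:
move_arm(rows=[[0,0,0.1,0,0],[0,0,0.05,0,0],[0,0,0.05,0,0],[0,0,0,0,0]])

```text
t: 9.45
ee_pos: [526.2, 224.3, 48.7]
orientation: [-3.14, 0.102, -0.0]
ft_force: [-3.4, -1.9, 8.6]
width: 13.9
grasp_force: 30.0
```

Contact is at the strip's height with the heads through. Now I'll slide it towards +x.

Request:
move_arm(rows=[[0.2,0,-0.03,0,0],[0.2,0,0,0,0],[0.2,0,0,0,0],[0.2,0,0,0,0],[0.2,0,0,0,0],[0.2,0,0,0,0],[0,0,0,0,0]])

```text
t: 10.32
ee_pos: [537.5, 223.6, 48.8]
orientation: [3.14, -0.102, -0.002]
ft_force: [-4.3, -0.2, 7.5]
width: 14.1
grasp_force: 30.0
```

Request:
move_arm(rows=[[0.2,0,0,0,0],[0.1,0,0,0,0],[0.1,0,0,0,0],[0.1,0,0,0,0],[0,0,0,0,0]])

```text
t: 10.95
ee_pos: [542.3, 223.2, 48.7]
orientation: [3.14, -0.102, -0.002]
ft_force: [-5.1, 0.4, 8.5]
width: 14.2
grasp_force: 30.0
```

Request:
move_arm(rows=[[0.1,0,0,0,0],[0.1,0,0,0,0],[0,0,0,0,0]])

```text
t: 11.32
ee_pos: [544.6, 223.1, 48.7]
orientation: [3.14, -0.102, -0.002]
ft_force: [-5.0, 0.7, 5.9]
width: 13.8
grasp_force: 30.0
```

Request:
move_arm(rows=[[0.1,0,0,0,0],[0,0,0,0,0]])

```text
t: 11.58
ee_pos: [544.8, 223.1, 48.7]
orientation: [3.14, -0.102, -0.004]
ft_force: [-7.5, 0.7, 7.9]
width: 13.7
grasp_force: 30.0
```

It moved only 0.2 mm and the force rose, so this looks like the stop. I'll press once more, then pull back lightly to test the lock.

Request:
move_arm(rows=[[0.1,0,0,0,0],[0,0,0,0,0]])

```text
t: 11.82
ee_pos: [544.9, 223.0, 48.6]
orientation: [3.139, -0.102, -0.006]
ft_force: [-10.7, 2.6, 10.4]
width: 13.8
grasp_force: 30.0
```

Request:
move_arm(rows=[[-0.2,0,-0.05,0,0],[-0.1,0,0,0,0],[-0.1,0,0,0,0],[-0.1,0,0,0,0],[0,0,0,0,0]])

```text
t: 12.45
ee_pos: [542.6, 223.3, 48.8]
orientation: [-3.14, 0.102, -0.001]
ft_force: [1.5, -0.4, -2.5]
width: 13.6
grasp_force: 30.0
```

Request:
move_arm(rows=[[-0.1,0,0,0,0],[-0.1,0,0,0,0],[0,0,0,0,0]])

```text
t: 12.82
ee_pos: [542.3, 223.5, 49.3]
orientation: [-3.139, 0.101, -0.007]
ft_force: [6.4, -1.1, -3.1]
width: 13.7
grasp_force: 30.0
```

It resists pulling back (6.4 N, blocked at 542.3), so the tongue has locked it. I'll relax, let go and withdraw.

Request:
move_arm(rows=[[0.3,0,0,0,0],[0,0,0,0,0],[0,0,0,0,50],[0,0,0,0,50],[0,0,0,0,50],[0,0,-2,0,50],[0,0,-4,0,50],[0,0,-5,0,50],[0,0,-5,0,50],[0,0,-4,0,50]])

```text
t: 14.08
ee_pos: [543.5, 223.3, 252.6]
orientation: [-3.139, 0.102, -0.004]
ft_force: [0.1, 0.4, -0.6]
width: 44.3
grasp_force: 0.0
```

Request:
move_arm(rows=[[-4,0,0,0,50],[-4,0,0,0,50],[-4,0,0,0,50],[-4,0,0,0,50],[0,0,0,0,50],[0,0,0,0,50]])

```text
t: 14.82
ee_pos: [384.4, 233.9, 250.0]
orientation: [-3.139, 0.101, -0.004]
ft_force: [-0.0, -0.0, 0.5]
width: 43.9
grasp_force: 0.0
```

Run:
```python
from h import *
o=get_obs();print(o["ee_pos"],o["t"],o["ft_force"],o["width"])
a=optics.get_image("wrist");cv2.imwrite("pics/i.png",cv2.resize(a[0:240,180:400],(550,600),interpolation=cv2.INTER_CUBIC))
```

```text
[384.4227482  233.91539108 249.99029376] 14.825 [-0.00878418 -0.01168202  0.54681727] 43.94481870810408
```

View pics/i.png

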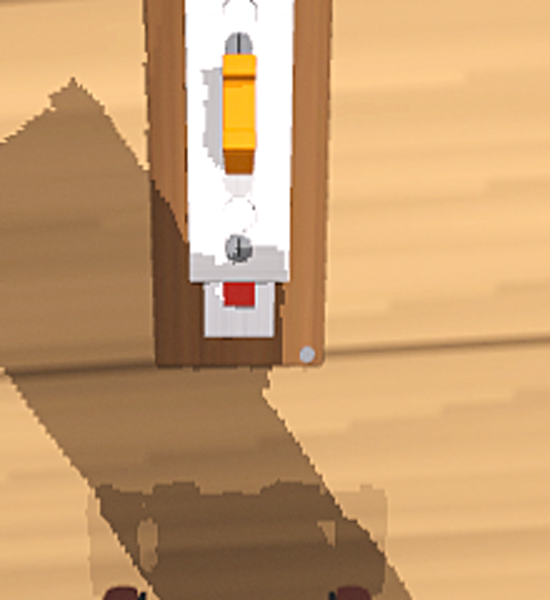

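The plate lies flat on the board with both heads in the slots, at (238,45) and (238,248). The whole red tongue is up just behind its -x edge, at (238,294). I'm handing in.

```bash
python3 -c "
from h import *
print(close_job())"
```

```text
the job is handed in; nothing more can be done
None
```

The middle-sized spoon rest is locked on both screws with the tongue up behind it, it's been released, and the job was handed in after about 15 s; the highest force I read was about 15 N, and the arm stayed clear of the pitcher, bowl and spoon.

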